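# Chock the row of film rollers

### The job

Three rubber film rollers lie on their sides in a row against the lamp housing, and nothing stops them rolling away at the open end. Take the wooden wedge (not the square block) and set it flat on the desk at the middle of the last roller and square to it, slope towards it, its thin toe slid in under the curve until it is up against the roller. Leave the rollers where they lie.

Things in the scene. Friction and masses are not known exactly. Their poses are not given: they have to be found in the camera images.
- chock_center (a point): Wooden wedge block 76 long, 40 wide, 36 mm high, 90 g. Point: 18 mm above the desk, mid-width, centre of its square rear part (x -20 to +20 mm, flat top, parallel upright sides: grip across y). x points to the toe: the face slopes down at 45 deg from x = 20 to the thin toe edge at x = 56 mm. It touches a roller whose axis is 65 mm ahead; the toe is then 13 mm in under its curve, so slide it in.
- roller_a_center (a point): First of the row, against the flat side of the fixed beige lamp housing (160 x 120, 100 mm high). Grey rubber roller on its side, 44 mm diameter, 90 mm long plus 12 mm steel stubs, 250 g, rolls freely. Point: its centre, 22 mm above the desk; its x runs along the roller (y, z turn as it rolls).
- roller_b_center (a point): Middle of the row, within 1 mm of its neighbours. Grey rubber roller on its side, 44 mm diameter, 90 mm long plus 12 mm steel stubs, 250 g, rolls freely. Point: its centre, 22 mm above the desk; its x runs along the roller (y, z turn as it rolls).
- roller_c_center (a point): Last of the row, at the open end: from the first roller to this one points out of the row; the chock goes beyond it. Grey rubber roller on its side, 44 mm diameter, 90 mm long plus 12 mm steel stubs, 250 g, rolls freely. Point: its centre, 22 mm above the desk; its x runs along the roller (y, z turn as it rolls).
Things that resemble listed ones, but are neither listed nor needed, are in the scene too. Leave any pink look-alike of the part that bears chock_center alone. Leave any purple look-alike of the part that bears roller_c_center alone.

How it is judged (in metres and radians):
At the end, for the whole second after the job is handed in: Chock flat on the desk (tilt < 0.12 rad, point 12-23 mm high), slope to the last roller, whose centre is 50-77 mm ahead along chock x (touching: 65) and within 20 mm sideways; chock y within 0.26 rad of the roller's axis; each roller within 15 mm of its start (x of roller_c_center in the frame of chock_center between 0.05 and 0.077 m and y of roller_c_center in the frame of chock_center between -0.02 and 0.02 m and angle between the y axis of chock_center and the x axis of roller_c_center, either way round below 0.26 rad and angle between chock_center's own z axis and vertical below 0.12 rad and height (world z) of chock_center between 0.012 and 0.023 m and distance of each of roller_a_center, roller_b_center, roller_c_center from where it was at the start of the episode below 0.015 m).
It also fails if it takes over 40 s, if anything falls off the work surface, if the arm or the gripper's body presses on something with over 40 N, if the wrist force passes 120 N, or if a joint passes its speed limit or range.

### The arm

A 6-joint arm with a two-finger parallel gripper is mounted at the origin on the work surface. World frame = base frame: x ahead of the robot, y to its left, z up, the work surface at z = 0. Lengths are in m, angles in degrees, forces in N, time in s.
With the tool pointing down it reaches from about 0.4 to 0.825 m from the base axis. Payload 7 kg.
Tool frame: the origin (TCP) lies at the very end of the fingers, on their centre line; the grasp point (between the pads) lies 19 mm behind it (ctrl.grip_point_offset is the distance from the TCP to the grasp point, in m); x points along the fingers, z is the direction in which the jaws open and shut, and the axes are right-handed (so a half turn about x gives the same grasp; the last joint's range is limited). The gripper opens to 88 mm and grips with 3 to 60 N. Pads are 19 mm wide; open, the fingers measure 130 mm over their backs; the gripper's body (78 mm by 193 mm) begins 47 mm behind the grasp point.
Start: joints at [88.47, 20.546, 0.682, 0, -70.136, -16.507], TCP at [0.209, 0.642, 0.194] pointing down, gripper open.
Joint ranges: [-176.03, 176.03], [-82.01, 121.73], [-58.28, 71.71], [-173.87, 95.51], [-174.79, -0.11], [-173.66, 173.66]. Speed limits (degrees/s): [136.94, 136.94, 172.46, 180, 180, 180].

### API

Orientations are given as [roll, pitch, yaw] about the fixed x, y, z axes, in that order (R = Rz(yaw) Ry(pitch) Rx(roll)).
In Python, from plant import get_obs, snapshot, calibration, close_job, ctrl gives the robot as it stands.
- The arm moves only by the tool move_arm, never from a script. Its argument "commands" is a list that holds one entry, the list of rows, each a list of 4 numbers: the shift along the tool's x, y, z in cm, then the turn about the tool's x in rad. In form: [[[dx, dy, dz, spin], ...]]. A call has 1 to 8 rows; each row shifts and turns the commanded pose from where the row before left it, along the tool's axes as they then stand; what a row does not reach is not made up. A row lasts 1/10 s, in which the tool goes at most 50 mm and 8.59 degrees, less where a joint would pass 70% of its speed; a pose out of reach is approached as far as the arm can. A call with a gripper value outside its range is refused whole. "jaw" is the finger opening in cm, from 0 to 8.76, set as the call begins (left out, the last holds). The fingers move at their own pace and stop on an object; the grip force is fixed at half the most. Time passes only in rows, so rows that do not move let the fingers close. It gives the time, the measured TCP pose, the force and the opening at its end, in the units of the state.
- get_obs(): the state, without advancing time (a new reading comes with each control period).
- snapshot(name): name is "scene" or "top"; returns (picture, depth): 420x560x3 uint8, red, green, blue; 420x560 float32, m along the optical axis (not along the pixel's ray), 0 where there is no reading.
- calibration(name): a dict with "mtx" (3x3 intrinsics, pixels), "k1" (the pictures are not rectified: a ray, as slopes to the right and down, at radius r is drawn at 1 + k1 r^2 times it, then the intrinsics apply), "T" (4x4, takes a point from camera to world coordinates). Camera axes: x right, y up, looking along -z (the intrinsics and any distortion apply to the point x, -y, -z); pixel columns grow to the right and rows downward; lengths in m; the calibration is good to about 2 mm. A picture is of the moment at which its call begins. calibration takes no time and is no camera call.
- close_job(): hands the job in, once; it reports no verdict.
The state is a dict: "clock": time; "joint_pos": joint angles; "qvel": joint speeds; "tau": joint torques, N m; "tool_pos": TCP position; "orientation": TCP orientation; "force": force on the tool from outside, world axes, zero at the start; "moment": the same for the moment, N m; "opening": finger opening in m.
Only numpy, scipy, OpenCV 4.12 (cv2) and the standard library are available. Lean on these libraries where they do the work, as an engineer would, in place of code of your own. Each camera call takes 0.05 s, during which the arm holds its last target. There are 200 camera calls.

## Working session

There is one attempt and no reset: what is moved stays moved. The work goes in short steps, Python scripts to look and compute and a tool call to move; the robot and the scene stay as the last step left them, time stands still between calls to the robot, and variables do not carry over. Pictures are saved under pics/ and viewed, about 8 in all and at most 12, crops included, and the job is handed in when it is done.

Besides the shell and the picture viewer there is one more tool, called after "Emit:" in YAML: its name, and indented under it one key for each argument. move_arm: Moves the arm, as the interface text tells. Its arguments: {"type":"object","properties":{"commands":{"type":"array"},"jaw":{"type":"number"}},"required":["commands"]}

```bash
mkdir -p pics; cat > h.py <<'E'
import numpy as np, cv2
from plant import get_obs, snapshot, calibration, close_job, ctrl
def shot(name,f):
    im,d=snapshot(name); cv2.imwrite('pics/'+f+'.png',im[...,::-1]); np.save('pics/'+f+'.npy',d); return im,d
def rays(name,px):
    c=calibration(name); K=np.array(c['mtx'],float); px=np.atleast_2d(np.array(px,float))
    u=cv2.undistortPoints(px[:,None],K,np.array([c['k1'],0,0,0],float))[:,0]
    return np.c_[u[:,0],-u[:,1],-np.ones(len(u))],np.array(c['T'])
def toplane(name,px,z):
    r,T=rays(name,px); w=r@T[:3,:3].T; o=T[:3,3]; return o+w*((z-o[2])/w[:,2])[:,None]
def deproj(name,px,d):
    r,T=rays(name,px); return (r*np.asarray(d)[:,None])@T[:3,:3].T+T[:3,3]
E
python3 - <<'E'
from h import *
shot('top','top0'); shot('scene','scene0'); o=get_obs(); print(o)
for n in('top','scene'): print(n,np.round(calibration(n)['T'],3).tolist())
E
```

```text
{'clock': 0.1, 'joint_pos': array([ 8.84699619e+01,  2.05872460e+01,  6.37564992e-01, -1.59483863e-02,
       -7.01372050e+01, -1.65072814e+01]), 'qvel': array([-0.03730001, -0.0776617 ,  0.09869791, -0.01210655,  0.0789002 ,
        0.03795694]), 'tau': array([-1.30810589e-03, -5.84164524e+01,  2.93751562e+01,  7.01568604e+00,
        1.01635815e-02, -5.67807808e-05]), 'tool_pos': array([0.2088912 , 0.64133313, 0.19301194]), 'orientation': array([   6.71789188,   89.91182947, -101.3248578 ]), 'force': array([-0.143485  ,  0.88925292,  0.07241615]), 'moment': array([-0.03842697,  0.09439829, -0.00227581]), 'opening': 0.08779743505364715}
top [[0.023, 0.998, -0.056, 0.517], [-1.0, 0.023, -0.007, -0.065], [-0.005, 0.056, 0.998, 0.952], [0.0, 0.0, 0.0, 1.0]]
scene [[0.832, -0.404, 0.379, 0.916], [0.554, 0.627, -0.548, -0.564], [-0.016, 0.666, 0.745, 0.693], [0.0, 0.0, 0.0, 1.0]]
```

View pics/top0.png

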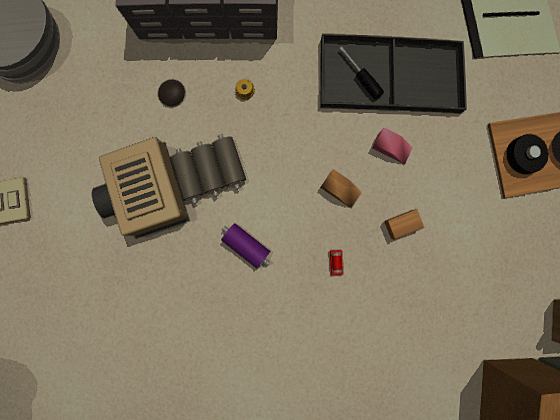

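View pics/scene0.png

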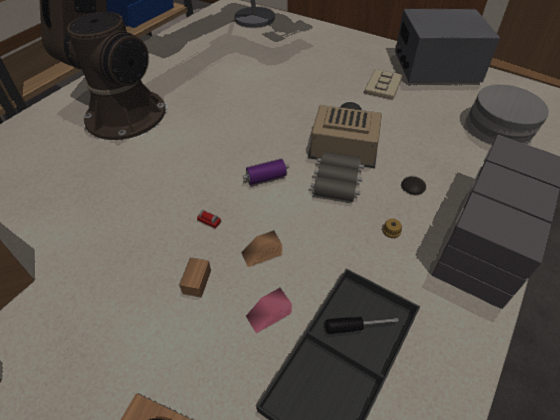

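The top view shows the housing at (145,187), rollers at (187,173), (207,165) and (230,160), with the open end to the right. The wooden wedge is at (341,188), the square block at (404,224), the pink wedge at (393,146) and the purple roller at (246,246). The scene view has the wooden wedge at (262,248).

```bash
cat > m.py <<'E'
from h import *
def wedge(f,c=(341,188),r=30):
    im=cv2.imread(f'pics/{f}.png'); d=np.load(f'pics/{f}.npy')
    v,u=np.mgrid[c[1]-r:c[1]+r,c[0]-r:c[0]+r]; v=v.ravel();u=u.ravel()
    hsv=cv2.cvtColor(im,cv2.COLOR_BGR2HSV)[v,u]
    P=deproj('top',np.c_[u,v],d[v,u]); m=(hsv[:,1]>90)&(d[v,u]>0)
    return u[m],v[m],P[m]
E
python3 - <<'E'
from m import *
u,v,P=wedge('top0'); print(len(P),np.percentile(P[:,2],[0,5,25,50,75,95,100]).round(3))
t=P[P[:,2]>.032]; print('flat',len(t),t.mean(0).round(4),cv2.minAreaRect((t[:,:2]*1000).astype(np.float32)))
a=P[P[:,2]>.004]; print('all',cv2.minAreaRect((a[:,:2]*1000).astype(np.float32)))
s=P[(P[:,2]>.006)&(P[:,2]<.030)]; A=np.c_[s[:,:2],np.ones(len(s))]; k=np.linalg.lstsq(A,s[:,2],rcond=None)[0]; print('slope',s.mean(0).round(4),k)
# rollers: grid depth
d=np.load('pics/top0.npy'); vv,uu=np.mgrid[130:210,165:250]; vv=vv.ravel();uu=uu.ravel()
Q=deproj('top',np.c_[uu,vv],d[vv,uu]); im=cv2.imread('pics/top0.png'); hsv=cv2.cvtColor(im,cv2.COLOR_BGR2HSV)[vv,uu]
m=(Q[:,2]>.030)&(Q[:,2]<.055)&(hsv[:,1]<90); Q=Q[m]; 
print(len(Q),Q[:,2].max()); 
top=Q[Q[:,2]>.0405]; pts=(top[:,:2]*1000).astype(np.float32)
_,lab,cen=cv2.kmeans(pts,3,None,(3,50,.01),5,0)
for i in range(3):
    q=pts[lab[:,0]==i]; w,V=np.linalg.eigh(np.cov(q.T)); r=cv2.minAreaRect(q); print(len(q),cen[i],V[:,1],w**.5,r)
a=cv2.imread('pics/top0.png')[110:220,160:380]; b=cv2.imread('pics/scene0.png')[140:340,180:380]
cv2.imwrite('pics/crop.png',np.vstack([cv2.resize(a,(600,300),interpolation=2),np.pad(cv2.resize(b,(300,300),interpolation=2),((0,0),(0,300),(0,0)))]))
E
```

```text
814 [-0.003  0.005  0.02   0.034  0.036  0.039  0.041]
flat 464 [ 0.6215 -0.1722  0.0362] ((620.7743530273438, -173.21742248535156), (46.899261474609375, 40.32109451293945), 56.333251953125)
all ((613.0441284179688, -185.12315368652344), (75.04750061035156, 40.601524353027344), 56.813663482666016)
slope [ 0.6019 -0.1958  0.0183] [ 0.19863926  0.12208042 -0.07732252]
2815 0.048762786863316254
545 [661.1142   41.85747] [-0.93898789 -0.34395021] [ 9.27797385 25.87469716] ((658.3203125, 51.15705871582031), (90.6044921875, 52.02816390991211), 21.882736206054688)
505 [659.5784  113.75884] [-0.40457196  0.91450617] [13.31424186 22.65567395] ((661.1033935546875, 110.09598541259766), (47.74325942993164, 74.8041763305664), 20.975982666015625)
495 [618.08386  95.10156] [-0.37376391  0.92752388] [13.01178147 22.81152837] ((618.5049438476562, 96.2633285522461), (46.289459228515625, 72.91046905517578), 20.993331909179688)
```

View pics/crop.png

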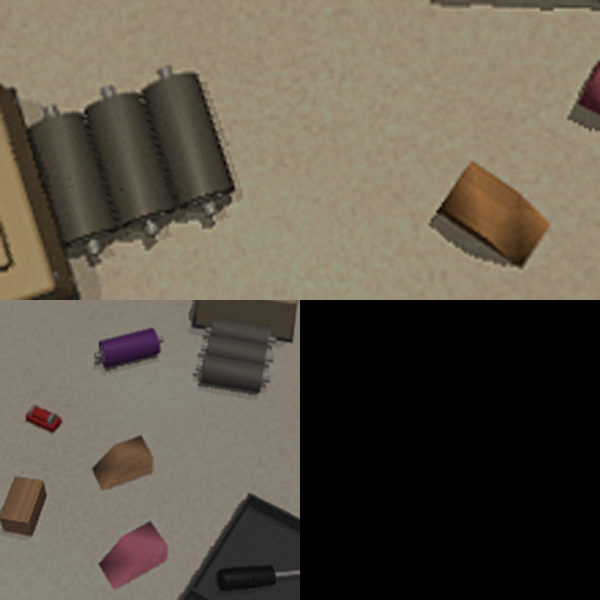

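The crop shows the wooden wedge's dark slope and toe at its lower right (towards -y), and its flat rear at the upper left. The rollers are tilted about 21° in plan, with C the rightmost. K-means split the rollers wrongly, so I'll profile across the row instead.

```bash
python3 - <<'E'
from m import *
d=np.load('pics/top0.npy'); vv,uu=np.mgrid[125:215,160:255]; vv=vv.ravel();uu=uu.ravel()
im=cv2.imread('pics/top0.png'); hsv=cv2.cvtColor(im,cv2.COLOR_BGR2HSV)[vv,uu]
Q=deproj('top',np.c_[uu,vv],d[vv,uu])
# right edge line of roller C, gray mask: z>.012 & z<.05, largest connected area
M=np.zeros(d.shape,np.uint8); M[vv,uu]=((Q[:,2]>.014)&(Q[:,2]<.06)&(hsv[:,1]<90))*255
M=cv2.morphologyEx(M,cv2.MORPH_OPEN,np.ones((7,7)))
k=M[vv,uu]>0; R=Q[k]; r=cv2.minAreaRect((R[:,:2]*1000).astype(np.float32)); print(len(R),r, cv2.boxPoints(r).round(1).tolist())
best=None
for a in np.arange(15,28,1.):
    t=np.radians(a); n=np.array([np.sin(t),-np.cos(t)]); s=R[:,:2]@n*1000
    # height profile sharpness
    b=np.round(s/2).astype(int); v=sum(np.var(R[b==i,2])*(b==i).sum() for i in np.unique(b))/len(R)
    print(a,round(v*1e6,2))
    if best is None or v<best[0]: best=(v,t)
t=best[1]; n=np.array([np.sin(t),-np.cos(t)]);l=np.array([np.cos(t),np.sin(t)]); s=R[:,:2]@n*1000; q=R[:,:2]@l*1000
b=np.round(s/3).astype(int)
for i in np.unique(b): print(i*3,(b==i).sum(),(np.median(R[b==i,2])*1000).round(1), np.percentile(q[b==i],[2,98]).round(0))
E
```

```text
2942 ((649.3456420898438, 84.18544006347656), (102.4758071899414, 133.81272888183594), 18.72618293762207) [[579.2999877929688, 131.10000610351562], [622.2999877929688, 4.400000095367432], [719.4000244140625, 37.29999923706055], [676.4000244140625, 164.0]]
15.0 11.49
16.0 10.66
17.0 10.0
18.0 9.49
19.0 9.34
20.0 9.42
21.0 9.79
22.0 10.44
23.0 11.22
24.0 12.06
25.0 12.98
26.0 13.88
27.0 14.76
66 3 16.6 [599. 630.]
69 29 32.7 [600. 675.]
72 56 37.0 [596. 682.]
75 62 39.9 [596. 680.]
78 60 41.9 [593. 682.]
81 70 42.4 [594. 680.]
84 73 43.3 [592. 687.]
87 75 44.0 [592. 683.]
90 77 43.4 [593. 687.]
93 78 43.3 [597. 682.]
96 68 42.2 [596. 682.]
99 78 40.7 [596. 682.]
102 75 38.5 [595. 681.]
105 86 34.8 [595. 681.]
108 82 29.8 [598. 681.]
111 23 26.3 [605. 680.]
114 50 34.1 [598. 679.]
117 59 37.8 [597. 681.]
120 65 40.2 [595. 682.]
123 70 41.7 [594. 681.]
126 70 42.9 [593. 681.]
129 74 43.4 [593. 687.]
132 75 44.0 [593. 687.]
135 78 43.1 [591. 683.]
138 76 42.8 [593. 682.]
141 81 41.8 [593. 683.]
144 73 39.4 [594. 681.]
147 72 38.2 [595. 682.]
150 74 33.6 [596. 682.]
153 47 27.7 [599. 682.]
156 30 30.5 [607. 675.]
159 53 35.7 [605. 682.]
162 58 39.0 [605. 683.]
165 68 40.4 [595. 683.]
168 71 42.2 [594. 682.]
171 75 42.8 [594. 688.]
174 80 43.3 [594. 690.]
177 74 43.9 [592. 685.]
180 77 43.2 [593. 683.]
183 78 42.8 [593. 683.]
186 76 41.3 [594. 683.]
189 75 40.3 [594. 680.]
192 73 37.6 [595. 682.]
195 67 33.7 [602. 683.]
198 28 28.0 [613. 681.]
```

C is at about (0.661, 0.040) with its axis at 19° in plan. The chock point goes to about (0.682, -0.021), with toe heading 109°. The wedge is now at (0.622, -0.171) with heading -123°. I'll approach now.

Emit:
move_arm:
  commands:
    - [[0,3.2,3.2,0],[0,3.2,3.2,0],[0,3.2,3.2,0],[0,3.2,3.2,0],[0,3.2,3.2,0],[0,3.2,3.2,0],[0,3.2,3.2,0],[0,3.2,3.2,0]]
  jaw: 6.4

```text
clock: 0.9
tool_pos: [0.3735, 0.3172, 0.1938]
orientation: [-32.7, 90.0, -140.7]
force: [0.7, 0.5, -0.0]
opening: 0.0639
```

Emit:
move_arm:
  commands:
    - [[0,3.2,3.2,0],[0,3.2,3.2,0],[0,3.2,3.2,0],[0,3.2,3.2,0],[0,3.2,3.2,0],[0,3.2,3.2,0],[0,3.2,3.2,0],[0,3.2,3.2,0]]

```text
clock: 1.7
tool_pos: [0.5377, -0.0054, 0.1937]
orientation: [-106.2, 90.0, 145.7]
force: [0.7, 0.9, -0.2]
opening: 0.0641
```

Emit:
move_arm:
  commands:
    - [[0,3.2,3.2,0],[0,3.2,3.2,0],[0,3.2,3.2,0],[0,3.2,3.2,0],[0,0,0,0],[0,0,0,0]]

```text
clock: 2.3
tool_pos: [0.6189, -0.166, 0.1925]
orientation: [-78.6, 89.9, 173.2]
force: [-0.7, 0.8, -0.5]
opening: 0.0644
```

Emit:
move_arm:
  commands:
    - [[0,0,0,-0.145],[0,0,0,-0.145],[0,0,0,-0.145],[0,0,0,-0.145],[0,0,0,-0.145],[0,0,0,-0.145],[0,0,0,-0.145],[0,0,0,-0.145]]

```text
clock: 3.1
tool_pos: [0.6189, -0.1634, 0.1942]
orientation: [102.9, 90.0, 61.8]
force: [0.0, -0.6, 0.6]
opening: 0.0645
```

Emit:
move_arm:
  commands:
    - [[0,0,0,-0.145],[0,0,0,0],[0,0,0,0]]

```text
clock: 3.4
tool_pos: [0.6192, -0.1639, 0.1941]
orientation: [69.6, 90.0, 36.2]
force: [-0.6, -0.0, 0.9]
opening: 0.0639
```

Emit:
move_arm:
  commands:
    - [[3,-0.42,0.64,0],[4,0,0,0],[4,0,0,0],[3,0,0,0],[2,0,0,0],[1.5,0,0,0],[1.2,0,0,0],[0,0,0,0]]

```text
clock: 4.2
tool_pos: [0.6212, -0.1716, 0.0052]
orientation: [-150.4, 89.8, 176.2]
force: [-1.1, 0.1, -0.5]
opening: 0.0638
```

```bash
python3 - <<'E'
from h import *
o=get_obs(); print(o['tool_pos'],o['orientation'],o['force'])
im,d=shot('scene','g1'); t,_=shot('top','g1t')
a=im[200:300,180:320,::-1]; b=t[140:240,280:420,::-1]
cv2.imwrite('pics/g1c.png',cv2.resize(np.hstack([a,b]),None,fx=2.8,fy=2.8,interpolation=2))
E
```

```text
[ 0.62124509 -0.17156952  0.00522695] [-150.40180981   89.83883985  176.22074243] [-1.094491    0.12945419 -0.46598288]
```

View pics/g1c.png

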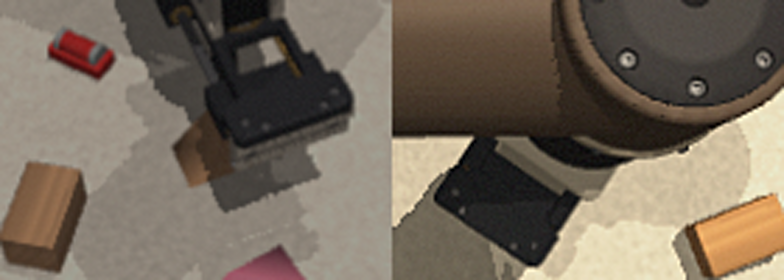

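The gripper straddles the wedge's rear with the toe sticking out to the left of it (at (190,155) in the crop), clear of the pink wedge. I'll close and lift.

Emit:
move_arm:
  commands:
    - [[0,0,0,0],[0,0,0,0],[0,0,0,0],[0,0,0,0],[0,0,0,0],[0,0,0,0]]
  jaw: 2.5

```text
clock: 4.9
tool_pos: [0.6225, -0.172, 0.007]
orientation: [19.6, 90.0, -13.6]
force: [0.1, 0.4, 0.2]
opening: 0.026
```

Emit:
move_arm:
  commands:
    - [[-1,0,0,0],[-2,0,0,0],[-3,0,0,0],[-3,0,0,0],[-3,0,0,0],[0,0,0,0],[0,0,0,0]]

```text
clock: 5.6
tool_pos: [0.6229, -0.1719, 0.1284]
orientation: [37.4, 89.9, 4.1]
force: [-0.1, -1.0, -0.5]
opening: 0.0251
```

The fingers closed to 25 mm on a 40 mm wide part, so the grasp failed. I'll look.

```bash
python3 - <<'E'
from h import *
o=get_obs(); print(o['tool_pos'],o['opening'],o['force'])
im,d=shot('scene','g2'); t,_=shot('top','g2t')
a=im[180:320,160:340,::-1]; b=t[130:270,270:450,::-1]
cv2.imwrite('pics/g2c.png',cv2.resize(np.hstack([a,b]),None,fx=2.2,fy=2.2,interpolation=2))
E
```

```text
[ 0.62294319 -0.17187801  0.12840092] 0.02507611863706418 [-0.05640167 -1.00633538 -0.46166196]
```

View pics/g2c.png

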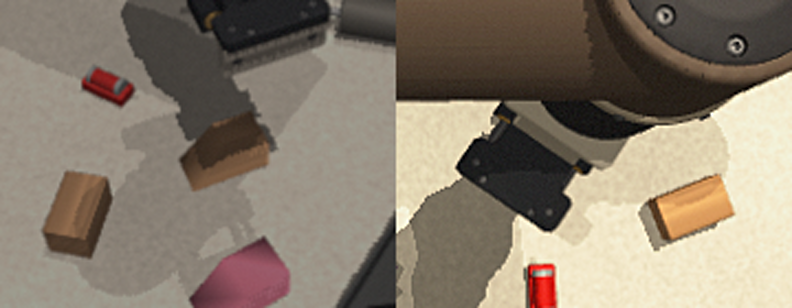

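```bash
python3 - <<'E'
from h import *
def loc(f,box):
    d=np.load(f'pics/{f}.npy'); im=cv2.imread(f'pics/{f}.png'); u0,v0,u1,v1=box
    v,u=np.mgrid[v0:v1,u0:u1]; v=v.ravel();u=u.ravel(); k=d[v,u]>0; v=v[k];u=u[k]
    return deproj('scene',np.c_[u,v],d[v,u]),cv2.cvtColor(im,cv2.COLOR_BGR2HSV)[v,u]
ax=np.array([-.547,-.837]); ay=np.array([.837,-.547])
for f in('scene0','g2'):
    P,h=loc(f,(235,225,292,275)); m=(h[:,1]>85)&(h[:,0]<25)&(P[:,2]<.06)&(P[:,2]>.008); P=P[m]
    q=(P[:,:2]-[.622,-.171]); X=q@ax*1e3;Y=q@ay*1e3
    print(f,len(P),'X',np.percentile(X,[1,50,99]).round(1),'Y',np.percentile(Y,[1,50,99]).round(1),'Z',np.percentile(P[:,2]*1e3,[1,50,99]).round(1))
    t=P[P[:,2]>.033]; print(' top mean',t.mean(0).round(4), cv2.minAreaRect((t[:,:2]*1000).astype(np.float32)))
for f,z in(('g1',0),('g2',.123)):
    P,h=loc(f,(225,140,345,290)); q=P[:,:2]-[.6215,-.1717]; X=q@ax*1e3;Y=q@ay*1e3
    for lo in range(0,130,12):
        m=(P[:,2]*1e3-z*1e3>lo)&(P[:,2]*1e3-z*1e3<lo+12)&(h[:,2]<90)&(abs(X)<90)&(abs(Y)<120)
        if m.sum()>5: print(f,lo,m.sum(),'X',np.percentile(X[m],[3,97]).round(),'Y',np.percentile(Y[m],[3,97]).round())
E
```

```text
scene0 733 X [-20.4  12.   43.9] Y [-15.8  10.4  23.3] Z [ 8.7 29.9 37.6]
 top mean [ 0.6254 -0.1737  0.0355] ((624.7736206054688, -172.68792724609375), (42.35653305053711, 39.51668167114258), 56.57620620727539)
g2 739 X [-20.2  11.7  44.3] Y [-16.2  10.2  23.4] Z [ 8.5 30.  37.6]
 top mean [ 0.6251 -0.1735  0.0354] ((624.4400634765625, -172.45697021484375), (42.3813362121582, 42.34196472167969), 56.68012237548828)
g1 0 360 X [-36.  50.] Y [-114.   48.]
g1 12 144 X [23. 40.] Y [-16.  22.]
g1 24 70 X [20. 28.] Y [-16. 112.]
g1 36 6 X [ 2. 20.] Y [-34.  92.]
g1 48 14 X [-8.  9.] Y [-37. -31.]
g1 60 15 X [-7. 11.] Y [-50. -32.]
g1 72 7 X [10. 11.] Y [-48. -35.]
g1 96 38 X [-32.  39.] Y [-83.  89.]
g1 108 281 X [-32.  39.] Y [-82.  89.]
g1 120 553 X [-33.  39.] Y [-80.  94.]
g2 84 8 X [-8. 11.] Y [-32. -16.]
g2 96 73 X [-32.  39.] Y [-81.  89.]
g2 108 440 X [-33.  39.] Y [-80.  90.]
g2 120 840 X [-34.  39.] Y [-57.  95.]
```

```bash
python3 - <<'E'
from h import *
print([a for a in dir(ctrl) if a[0]!='_'], ctrl.grip_point_offset)
ax=np.array([-.547,-.837]); ay=np.array([.837,-.547])
for f,z in(('g1',5),('g2',128)):
    d=np.load(f'pics/{f}.npy'); v,u=np.mgrid[100:300,220:400]; v=v.ravel();u=u.ravel(); k=d[v,u]>0; v=v[k];u=u[k]
    P=deproj('scene',np.c_[u,v],d[v,u]); q=P[:,:2]-[.622,-.1717]; X=q@ax*1e3;Y=q@ay*1e3; Z=P[:,2]*1e3-z
    for lo in range(-10,120,10):
        m=(Z>lo)&(Z<lo+10)&(abs(X)<60)&(abs(Y)<110)&(Z+z>8)
        if m.sum()>5: print(f,lo,m.sum(),'X',np.percentile(X[m],[3,50,97]).round(),'Y',np.percentile(Y[m],[3,50,97]).round())
E
```

```text
['PlanningError', 'grip_point_offset'] 0.0188
g1 0 89 X [23. 40. 45.] Y [-16.   8.  22.]
g1 10 116 X [23. 31. 37.] Y [-16.   5.  22.]
g1 20 52 X [20. 24. 27.] Y [-17.   6.  22.]
g1 40 7 X [-8.  5.  8.] Y [-34. -33. -31.]
g1 50 15 X [-8.  7. 11.] Y [-40. -34. -32.]
g1 60 11 X [ 9. 11. 12.] Y [-50. -43. -32.]
g1 90 24 X [-33.  -1.  38.] Y [33. 87. 88.]
g1 100 189 X [-35.  19.  40.] Y [-82.  87.  89.]
g1 110 267 X [-15.  30.  40.] Y [-82.  -2.  88.]
g2 90 30 X [-29.   1.  35.] Y [-82.  87.  89.]
g2 100 312 X [-34.  19.  39.] Y [-81.  88.  89.]
g2 110 371 X [-32.  30.  39.] Y [-80.   5.  89.]
```

View pics/g2.png

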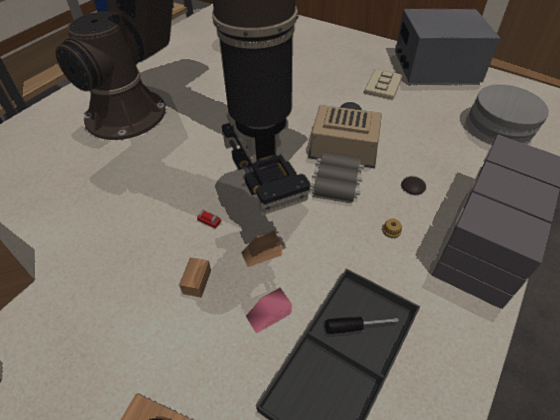

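The wedge hasn't moved. The visible gripper body starts about 92 mm above the reported TCP, not 66 mm, so the fingertips are probably higher than reported and closed above the wedge. I'll turn the tool so the fingers can be seen and check.

Emit:
move_arm:
  commands:
    - [[0,0,0,0.145],[0,0,0,0.145],[0,0,0,0.145],[0,0,0,0.145],[0,0,0,0.145],[0,0,0,0.145],[0,0,0,0.145],[0,0,0,0.145]]
  jaw: 6.4

```text
clock: 6.5
tool_pos: [0.6216, -0.1719, 0.1254]
orientation: [-81.5, 89.8, 178.4]
force: [0.9, -0.5, 0.1]
opening: 0.0638
```

```bash
python3 - <<'E'
from h import *
o=get_obs(); print(o['tool_pos'],o['orientation'],o['joint_pos'].round(1),o['opening'])
f=np.radians(o['orientation'][2]-o['orientation'][0]); b=np.array([np.cos(f),np.sin(f)]); a=np.array([-b[1],b[0]])
im,d=shot('scene','g3')
v,u=np.mgrid[120:300,200:360]; v=v.ravel();u=u.ravel(); k=d[v,u]>0; v=v[k];u=u[k]
P=deproj('scene',np.c_[u,v],d[v,u]); q=P[:,:2]-o['tool_pos'][:2]; A=q@a*1e3;B=q@b*1e3; Z=(P[:,2]-o['tool_pos'][2])*1e3
for lo in range(-60,120,10):
    m=(Z>lo)&(Z<lo+10)&(abs(A)<60)&(abs(B)<110)
    if m.sum()>2: print(lo,m.sum(),'y',np.percentile(A[m],[3,50,97]).round(),'z',np.percentile(B[m],[3,50,97]).round())
cv2.imwrite('pics/g3c.png',cv2.resize(im[130:280,200:360,::-1],None,fx=4,fy=4,interpolation=2))
E
```

```text
[ 0.62160784 -0.17188152  0.12539155] [-81.52657244  89.84930197 178.40005312] [  1.8  20.6  -8.5  -0.  -61.   78.1] 0.06378415311262393
30 57 y [-10.   7.  11.] z [-44. -32.  48.]
40 103 y [-9.  9. 11.] z [-47. -32.  49.]
50 93 y [-7.  8. 11.] z [-45. -31.  49.]
60 76 y [ 0. 10. 12.] z [-47. -32.  51.]
70 60 y [-9.  9. 12.] z [-50. -36.  52.]
80 20 y [-7. -1. 11.] z [-45. -36. -35.]
90 36 y [-23.   6.  37.] z [-81. -35.  89.]
100 322 y [-33.  31.  39.] z [-81.  62.  89.]
110 521 y [-27.  31.  39.] z [-81.   2.  88.]
```

View pics/g3c.png

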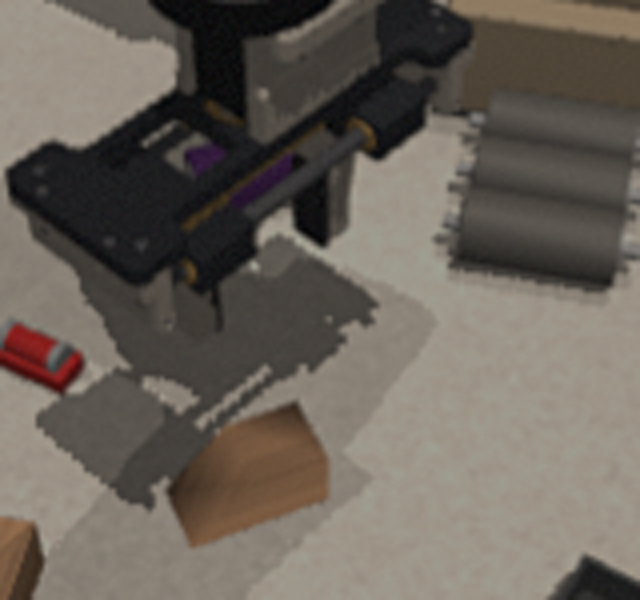

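The fingers are now visible at crop (180,290) and (320,210). They end about 30 mm above the reported TCP, with lateral centring fine. I'll refine this offset from the saved depth.

```bash
python3 - <<'E'
from h import *
tp=np.array([.6216,-.1719,.1254]); f=np.radians(178.4+81.53); b=np.array([np.cos(f),np.sin(f)]); a=np.array([-b[1],b[0]])
d=np.load('pics/g3.npy'); v,u=np.mgrid[120:260,200:320]; v=v.ravel();u=u.ravel(); k=d[v,u]>0; v=v[k];u=u[k]
P=deproj('scene',np.c_[u,v],d[v,u]); q=P[:,:2]-tp[:2]; A=q@a*1e3;B=q@b*1e3; Z=(P[:,2]-tp[2])*1e3
for s in(-1,1):
    m=(abs(A)<13)&(B*s>28)&(B*s<55)&(Z>-60)&(Z<80); print(s,np.sort(Z[m])[:10].round(1),np.histogram(Z[m],range(20,60,3))[0], np.percentile(B[m],[5,95]))
E
```

```text
-1 [31.  31.7 32.5 32.7 32.9 33.3 34.1 34.1 34.5 35. ] [ 0  0  0  2  8 16 12 21 15 20 20 12 19] [-47.39463014 -31.36260244]
1 [33.4 34.1 34.9 35.3 35.8 35.8 36.2 36.3 36.7 36.8] [ 0  0  0  0  3 10 11 16 11 15 12 12 13] [33.88147036 51.44429773]
```

The true fingertips are about 30 mm above the reported TCP. I'll turn back, then descend to reported z ≈ -0.022 in careful steps, watching the force.

Emit:
move_arm:
  commands:
    - [[0,0,0,-0.145],[0,0,0,-0.145],[0,0,0,-0.145],[0,0,0,-0.145],[0,0,0,-0.145],[0,0,0,-0.145],[0,0,0,-0.145],[0,0,0,-0.145]]

```text
clock: 7.35
tool_pos: [0.6218, -0.1719, 0.1257]
orientation: [-148.7, 89.9, 178.6]
force: [-0.1, -0.1, -0.2]
opening: 0.0638
```

Emit:
move_arm:
  commands:
    - [[3,0,0,0],[4,0,0,0],[3,0,0,0],[1.5,0,0,0],[1,0,0,0],[0,0,0,0]]

```text
clock: 7.95
tool_pos: [0.6219, -0.172, 0.0008]
orientation: [-143.2, 89.9, -176.4]
force: [-0.3, 0.1, -0.1]
opening: 0.0637
```

Emit:
move_arm:
  commands:
    - [[0.4,0,0,0],[0.4,0,0,0],[0.4,0,0,0],[0.4,0,0,0],[0.3,0,0,0],[0.3,0,0,0],[0,0,0,0]]

```text
clock: 8.65
tool_pos: [0.6221, -0.1719, -0.0206]
orientation: [-149.0, 90.0, 177.7]
force: [0.5, 0.1, -1.1]
opening: 0.0638
```

There's no contact at reported z = -0.021, which confirms the offset. I'll go 3 mm lower and close.

Emit:
move_arm:
  commands:
    - [[0.3,0,0,0],[0,0,0,0],[0,0,0,0]]

```text
clock: 8.95
tool_pos: [0.6224, -0.1719, -0.0232]
orientation: [-127.5, 90.0, -160.8]
force: [0.5, -0.4, 0.6]
opening: 0.0638
```

Emit:
move_arm:
  commands:
    - [[0,0,0,0],[0,0,0,0],[0,0,0,0],[0,0,0,0],[0,0,0,0],[0,0,0,0]]
  jaw: 2.5

```text
clock: 9.55
tool_pos: [0.6226, -0.1719, -0.023]
orientation: [21.9, 90.0, -11.4]
force: [1.1, 0.4, 1.3]
opening: 0.0397
```

Gripped at 39.7 mm. I'll lift and turn 127.5°, then go to the standoff point 105 mm out from C.

Emit:
move_arm:
  commands:
    - [[-1,0,0,0],[-2,0,0,0],[-2,0,0,0],[-2,0,0,0],[0,0,0,0.139],[0,0,0,0.139],[0,0,0,0.139],[0,0,0,0.139]]

```text
clock: 10.35
tool_pos: [0.6223, -0.1719, 0.0475]
orientation: [128.8, 90.0, 63.4]
force: [-0.0, -0.5, -1.0]
opening: 0.0402
```

Emit:
move_arm:
  commands:
    - [[0,0,0,0.139],[0,0,0,0.139],[0,0,0,0.139],[0,0,0,0.139],[0,0,0,0.139],[0,0,0,0.139],[0,0,0,0.139],[0,0,0,0.139]]

```text
clock: 11.15
tool_pos: [0.6222, -0.1719, 0.0474]
orientation: [-107.5, 90.0, 123.3]
force: [-0.5, -0.0, -1.4]
opening: 0.0395
```

Emit:
move_arm:
  commands:
    - [[0,0,0,0.139],[0,0,0,0.139],[0,0,0,0.139],[0,0,0,0.139],[0,0,0,0],[0,0,0,0]]

```text
clock: 11.75
tool_pos: [0.6224, -0.1719, 0.0472]
orientation: [-167.3, 90.0, 32.2]
force: [0.4, 0.1, -1.8]
opening: 0.0401
```

Emit:
move_arm:
  commands:
    - [[0,-1.3,-1.7,0],[0,-1.7,-2.2,0],[0,-1.7,-2.2,0],[0,-1.7,-2.1,0],[0,-1.2,-1.6,0],[0,-0.7,-0.8,0],[0,0,0,0],[0,0,0,0]]

```text
clock: 12.55
tool_pos: [0.6946, -0.0588, 0.0467]
orientation: [-11.1, 90.0, -171.8]
force: [-0.7, -0.8, -1.7]
opening: 0.0396
```

```bash
python3 - <<'E'
from h import *
o=get_obs(); print(o['tool_pos'],(o['orientation'][2]-o['orientation'][0]+180)%360-180,o['opening'],o['joint_pos'].round(1))
im,d=shot('scene','g4')
cv2.imwrite('pics/g4c.png',cv2.resize(im[110:270,220:400,::-1],None,fx=3.5,fy=3.5,interpolation=2))
E
```

```text
[ 0.69455843 -0.05882588  0.04666016] -160.65827553238384 0.039645158677195105 [ 11.1  29.   -6.2  -0.  -54.8   8.2]
```

View pics/g4c.png

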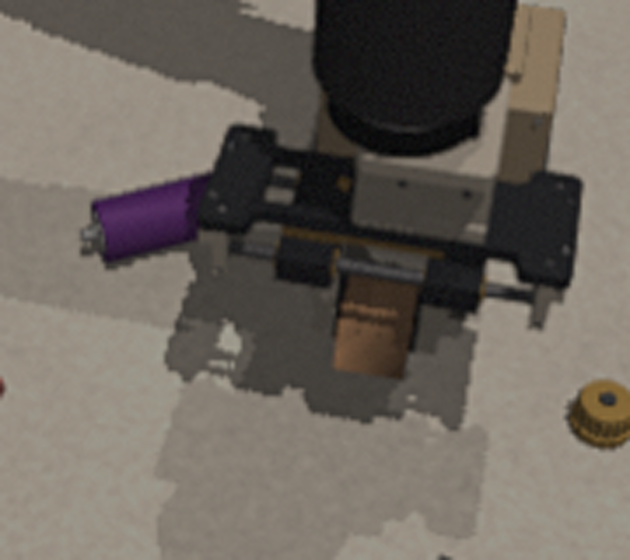

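The chock is held with its toe towards the rollers (crop (370,330)). I'll lower it, then slide in.

Emit:
move_arm:
  commands:
    - [[2,0,0,0],[2,0,0,0],[1.4,0,0,0],[0.8,0,0,0],[0.4,0,0,0],[0.3,0,0,0],[0,0,0,0]]

```text
clock: 13.3
tool_pos: [0.6953, -0.0586, -0.0219]
orientation: [160.7, 90.0, 0.0]
force: [0.5, -0.9, -2.0]
opening: 0.0397
```

Emit:
move_arm:
  commands:
    - [[0,-0.6,0,0],[0,-0.6,0,0],[0,-0.6,0,0],[0,-0.6,0,0],[0,-0.5,0,0],[0,-0.4,0,0],[0,0,0,0]]

```text
clock: 14.0
tool_pos: [0.684, -0.0267, -0.0221]
orientation: [-24.3, 90.0, 175.1]
force: [0.5, 0.2, -1.2]
opening: 0.0399
```

Emit:
move_arm:
  commands:
    - [[0,-0.1,0,0],[0,-0.1,0,0],[0,-0.1,0,0],[0,-0.1,0,0],[0,0,0,0]]

```text
clock: 14.5
tool_pos: [0.6828, -0.0236, -0.0222]
orientation: [-44.1, 90.0, 155.2]
force: [0.1, 0.2, -1.1]
opening: 0.0396
```

Emit:
move_arm:
  commands:
    - [[0,-0.1,0,0],[0,-0.05,0,0],[0,0,0,0]]

```text
clock: 14.8
tool_pos: [0.6823, -0.0222, -0.0221]
orientation: [47.5, 90.0, -113.2]
force: [0.8, 0.6, -1.6]
opening: 0.0401
```

Emit:
move_arm:
  commands:
    - [[0,-0.1,0,0],[0,-0.1,0,0],[0,0,0,0]]

```text
clock: 15.1
tool_pos: [0.6816, -0.0202, -0.0221]
orientation: [-91.4, 90.0, 107.9]
force: [0.5, -0.2, -2.0]
opening: 0.0397
```

Emit:
move_arm:
  commands:
    - [[0,-0.1,0,0],[0,0,0,0]]

```text
clock: 15.3
tool_pos: [0.6813, -0.0193, -0.0221]
orientation: [-23.7, 90.0, 175.6]
force: [0.1, -0.4, -1.2]
opening: 0.0399
```

Emit:
move_arm:
  commands:
    - [[0,-0.1,0,0],[0,0,0,0]]

```text
clock: 15.5
tool_pos: [0.681, -0.0184, -0.0221]
orientation: [49.5, 90.0, -111.2]
force: [-0.3, 0.2, -1.3]
opening: 0.0395
```

Emit:
move_arm:
  commands:
    - [[0,-0.1,0,0],[0,0,0,0]]

```text
clock: 15.7
tool_pos: [0.6806, -0.0174, -0.0222]
orientation: [-21.7, 90.0, 177.6]
force: [-0.1, -0.1, -0.6]
opening: 0.0397
```

There's no measurable force yet. I'll set it down, release, retreat and measure.

Emit:
move_arm:
  commands:
    - [[0.1,0,0,0],[0,0,0,0]]

```text
clock: 15.9
tool_pos: [0.6808, -0.0174, -0.023]
orientation: [174.3, 90.0, 13.6]
force: [0.7, -0.0, -0.1]
opening: 0.0401
```

Emit:
move_arm:
  commands:
    - [[0,0,0,0],[0,0,0,0],[0,0,0,0],[0,0,0,0],[0,0,0,0]]
  jaw: 6.4

```text
clock: 16.4
tool_pos: [0.6807, -0.0175, -0.0231]
orientation: [133.8, 90.0, -26.9]
force: [-0.2, 0.4, 1.0]
opening: 0.0635
```

Emit:
move_arm:
  commands:
    - [[-1,0,0,0],[-2,0,0,0],[-4,0,0,0],[-4,0,0,0],[-4,0,0,0],[-3,0,0,0],[-2,0,0,0]]

```text
clock: 17.1
tool_pos: [0.6816, -0.0175, 0.1812]
orientation: [167.3, 89.7, 6.6]
force: [-0.1, 0.2, -0.8]
opening: 0.0641
```

Emit:
move_arm:
  commands:
    - [[0,3,0,0],[0,4,0,0],[0,4,0,0],[0,4,0,0],[0,4,0,0],[0,4,0,0],[0,4,0,0],[0,0,0,0]]

```text
clock: 17.9
tool_pos: [0.7697, -0.2775, 0.1759]
orientation: [9.1, 89.9, -151.9]
force: [0.2, -0.0, -0.7]
opening: 0.064
```

```bash
python3 - <<'E'
from h import *
t,_=shot('top','f1t'); im,d=shot('scene','f1')
a=im[120:250,260:400,::-1]; b=t[110:240,130:310,::-1]
cv2.imwrite('pics/f1c.png',cv2.resize(np.hstack([a,b]),None,fx=2.5,fy=2.5,interpolation=2))
E
```

```text
(no output)
```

View pics/f1c.png

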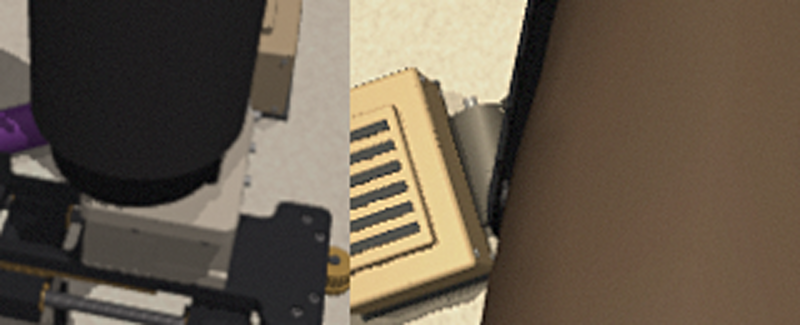

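The arm blocks both views at that spot. I'll back away further.

Emit:
move_arm:
  commands:
    - [[0,2.9,3,0],[0,2.9,3,0],[0,2.9,3,0],[0,2.9,3,0],[0,2.9,3,0],[0,2.9,3,0],[0,2.9,3,0],[0,2.9,3,0]]

```text
clock: 18.8
tool_pos: [0.62, -0.5704, 0.1783]
orientation: [136.0, 89.9, -24.5]
force: [0.7, -0.3, -0.0]
opening: 0.0637
```

```bash
python3 - <<'E'
from h import *
t,d=shot('top','f2t'); im,_=shot('scene','f2')
a=im[120:250,260:400,::-1]; b=t[110:240,130:310,::-1]
cv2.imwrite('pics/f2c.png',cv2.resize(np.hstack([a,b]),None,fx=2.5,fy=2.5,interpolation=2))
th=np.radians(19.2); n=np.array([np.sin(th),-np.cos(th)]); l=np.array([np.cos(th),np.sin(th)])
def prof(f):
    d=np.load(f'pics/{f}.npy'); im=cv2.imread(f'pics/{f}.png'); v,u=np.mgrid[125:230,160:320]; v=v.ravel();u=u.ravel(); k=d[v,u]>0; v=v[k];u=u[k]
    P=deproj('top',np.c_[u,v],d[v,u]); S=cv2.cvtColor(im,cv2.COLOR_BGR2HSV)[v,u]
    return P,P[:,:2]@n*1e3,P[:,:2]@l*1e3,S
for f in('top0','f2t'):
    P,s,q,S=prof(f)
    for c in(87.5,132,177):
        m=(abs(s-c)<16)&(abs(q-638)<38)&(P[:,2]>.025)&(P[:,2]<.05); k=np.polyfit(s[m]-c,P[m,2]*1e3,2); e=(abs(s-c)<18)&(P[:,2]>.036)&(P[:,2]<.05)&(S[:,1]<110)
        print(f,c,m.sum(),'peak',(c-k[1]/2/k[0]).round(1),'h',(k[2]-k[1]**2/4/k[0]).round(1),'ends',np.percentile(q[e],[1,99]).round(1))
P,s,q,S=prof('f2t'); m=(s>188)&(s<275)&(abs(q-638)<45)&(P[:,2]>.006)&(S[:,1]>90)
w=P[m]; print(m.sum(),'s',np.percentile(s[m],[1,99]),'q',np.percentile(q[m],[1,50,99]),'z',np.percentile(w[:,2],[5,50,95,99]))
t=w[w[:,2]>.033]; r=cv2.minAreaRect((t[:,:2]*1000).astype(np.float32)); c=np.array(r[0]); print('top rect',r,'s',c@n,'q',c@l,'mean s',t[:,:2].mean(0)@n*1e3)
E
```

```text
top0 87.5 602 peak 90.1 h 44.2 ends [593.2 682.8]
top0 132 608 peak 134.1 h 43.9 ends [593.2 682.7]
top0 177 620 peak 178.7 h 43.8 ends [594.  683.6]
f2t 87.5 606 peak 89.0 h 44.3 ends [593.1 682.8]
f2t 132 623 peak 132.6 h 43.9 ends [593.4 682.5]
f2t 177 628 peak 176.6 h 43.9 ends [594.  683.2]
725 s [198.83771432 262.38168467] q [613.83705686 631.89622117 653.53178556] z [0.01344818 0.03459782 0.03841068 0.03931943]
top rect ((678.0223999023438, -18.713483810424805), (40.21309280395508, 44.84975051879883), 19.16041374206543) s 240.65152498491733 q 634.1540922899501 mean s 241.3977815906176
```

View pics/f2c.png

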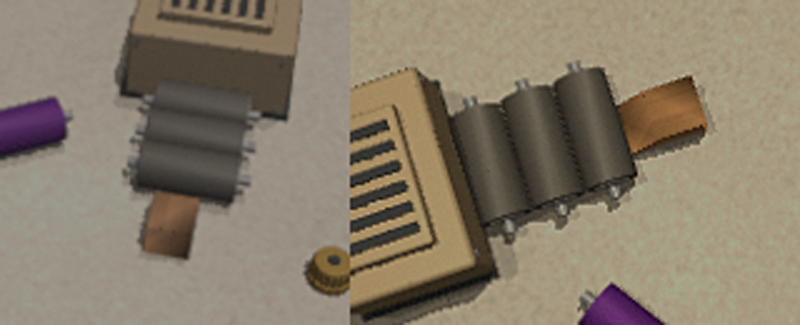

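The chock is at the middle of roller C with its slope against it. The measured distance is about 65 mm, the lateral error about 4 mm, and it sits square. The rollers moved at most about 2 mm. Handing in.

```bash
python3 -c "
from h import *
print(close_job())"
```

```text
the job is handed in; nothing more can be done
None
```

The wooden wedge is set against the last roller, and I handed the job in at about 19 s of the 40 s allowed. No verdict is reported, so these are my own last camera measurements:

| Check | Measured | Allowed |
|---|---|---|
| Distance from wedge point to last roller's centre | about 65 mm (touching) | 50–77 mm |
| Sideways offset | about 4 mm | 20 mm |
| Squareness to the roller | within about 0.5° | 0.26 rad (15°) |
| Wedge top height | about 36 mm, so flat on the desk | – |
| Roller shift, each roller | about 1–2 mm, towards the housing | 15 mm |

- **Failed first grasp:** the fingers closed above the wedge without touching it. The pictures showed the real fingertips about 30 mm higher than the reported TCP. I went down to a reported z of -23 mm, and the second grasp held at 40 mm.
- **No contact force:** the force reading showed no clear contact while I slid the wedge in. That it is up against the roller rests on the measured distance and the rollers' small shift.

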